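# Lock the collar, fit the D-bore knob and hold it pressed

## Task

Get the control box ready: first turn the steel lock collar round the spindle clockwise until its lug stands at the line that marks locked. Then pick up the loose grey knob, turn it so that the flat of its bore matches the flat of the D-shaped spindle, push it fully home on the spindle and press on, so that the sprung spindle is pushed down to its stop. Finish while holding the knob pressed down like that, and leave the other things on the bench alone.

Things in the scene. Friction and masses are not known exactly. Their poses are not given: they have to be found in the camera images.
- unit: control box fixed to the bench, 140 x 140 mm, top plate 50 mm above the bench; origin at the centre of its underside, z up. Spindle and collar stand upright on its centre: their axis goes through the origin. Its -x side is the front. On the top plate, 60 mm from the axis, a black radial line (locked) lies at 150 deg and a black dot (open) at 210 deg, counted anticlockwise from its +x axis
- collar (a joint): lock collar on the box, rad: 0 = lug at the dot (open), grows clockwise seen from above, 1.05 = lug at the line (locked), which is also its end stop. Stiff (0.08 N m), stays where it is left
- collar_lug (a point): centre of the top of the collar's upright lug, 74 mm above the bench and 47 mm from the spindle axis; the lug is a block 18 mm long radially, 10 mm thick tangentially, 24 mm high from the top plate, to be pinched across its 10 mm or pushed. The collar ring itself is 60 mm across and 8 mm high. Site's -x axis points outward from the spindle axis through the lug
- spindle_tip (a point): centre of the spindle's top end, 86 mm above the bench when not pressed. The spindle is a 20 mm round shaft with one flat, 3 mm from its axis, facing the -x side of this point (always the front side of the box); round edge bevelled 1.5 mm. It cannot turn
- spindle (a joint): how far the spindle is pushed down, m: 0 = up, 0.006 = at its stop. Spring: moves from 4 N, about 9 N at the stop
- knob: loose grey knob, 60 g, upright on the bench; origin at the centre of its underside, z up. Skirt 48 mm across, 22 mm high. The underside has a D bore 22 mm wide, 18 mm deep, its flat 4 mm from the axis on the nose side (-x). It goes on only with the nose on the side of the spindle's flat (1 mm clearance all round); fully home, its origin is 18 mm below the spindle tip
- knob_grip (a point): centre of the top of the knob's bar grip, 48 mm above its underside, on its axis. The bar runs along the knob's x, is 12 mm thick (y), 22 to 48 mm high, flat-sided from x = -18 to +20 mm, with a wedge-shaped nose ending at x = -25 mm and a fine pale line on top, on the nose side
- tape_1: bystander: small black roll of tape, 62 mm across, 19 mm high, lying flat; origin at the centre of its underside
- paste_tin: bystander: round yellow tin, 57 mm across, 24 mm high; origin at the centre of its underside
- screwdriver: bystander: screwdriver with a blue and black handle, 163 mm long, 30 mm thick, lying to the left of the work; origin at the centre of its underside
- knob_nose (a point): top of the nose edge of the knob's bar grip, 25 mm from the knob's axis on its -x side, 48 mm above its underside
Things that resemble listed ones, but are neither listed nor needed, are in the scene too. Of the things like the knob, leave any that is pink; of the rest the larger one is meant. Of the things that look like the unit, the larger one is meant.

How it is judged (in metres and radians):
On the way, in this order (a step that is already met when the one before it is completed fails the run):
1. the collar is turned to its locked mark (value of joint collar above 0.93 rad), for 0.2 s.
2. the knob is fully home on the D spindle (horizontal distance between knob and spindle_tip below 0.003 m and z of knob in the frame of spindle_tip below -0.0155 m and angle between the x axis of knob and the x axis of spindle_tip, either way round below 0.26 rad and x of knob_nose in the frame of spindle_tip below -0.015 m), for 0.2 s.
At the end, for the whole second after the job is handed in: collar within 0.12 rad of its locked mark; knob upright on the spindle, within 3 mm of its axis, nose on the side of the flat (within 0.26 rad), within 2.5 mm of fully home; fingers still press it, at rest, and the spindle is down more than 4 of its 6 mm (all of step 2 and value of joint collar above 0.93 rad and angle between knob's own z axis and vertical below 0.12 rad and value of joint spindle above 0.004 m and contact force between the fingers and knob above 3 N and linear speed of knob below 0.01 m/s); the arm keeps its last pose, push and grip.
It fails at once if the roll of tape, the tin or the screwdriver is moved by more than 30 mm (distance of any of tape_1, paste_tin, screwdriver from where it was at the start of the episode above 0.03 m).
It also fails if it takes over 53 s, if anything falls off the work surface, if the arm or the gripper's body presses on something with over 40 N, if the wrist force passes 120 N, or if a joint passes its speed limit or range.

## Robot

A 6-joint arm with a two-finger parallel gripper is mounted at the origin on a cart in front of the work surface, level with it; the furniture and walls round the work are solid. World frame = base frame: x ahead of the robot, y to its left, z up, the work surface at z = 0. Lengths are in m, angles in degrees, forces in N, time in s.
With the tool pointing down it reaches from about 0.35 to 0.875 m from the base axis. Payload 4.2 kg.
Tool frame: the origin (TCP) lies at the very end of the fingers, on their centre line; the grasp point (between the pads) lies 19 mm behind it; z points along the fingers, y is the line along which they close (so a half turn about z gives the same grasp; the last joint's range is limited). The gripper opens to 87 mm and grips with 3 to 60 N. Pads are 19 mm wide; open, the fingers measure 117 mm over their backs; the gripper's body (75 mm by 190 mm) begins 51 mm behind the grasp point.
Start: joints at [14.817, 22.042, 0.453, 0, -68.411, -14.817], TCP at [0.625, 0, 0.223] pointing down, gripper open.
Joint ranges: [-179.83, 179.83], [-69.29, 118.12], [-61.27, 80.66], [-181.25, 117.63], [-171.15, -9.14], [-177.46, 177.46]. Speed limits (degrees/s): [159.86, 159.86, 180, 180, 180, 180].

## Interface

Orientations are given as a 3x3 rotation matrix whose columns are the frame's x, y, z axes.
In Python, from station import monitor, cams, ticket gives the robot as it stands.
- The arm moves only by the tool drive_tool, never from a script. Its argument "moves" is a list of rows, each an object with "delta_pos": the shift along the tool's x, y, z in mm, a list of three; "turn": the turn about the tool's z in rad; "claw": the opening, from 0 (shut) to 1 (fully open). A call has 1 to 12 rows; each row shifts and turns the commanded pose from where the row before left it, along the tool's axes as they then stand; what a row does not reach is not made up. A row lasts 1/8 s, in which the tool goes at most 62.5 mm and 10.7 degrees, less where a joint would pass 70% of its speed; a pose out of reach is approached as far as the arm can. A call is refused whole if a number of a shift passes 62.5 or a number of a turn 0.188, either way. A call with a gripper value outside its range is refused whole. The fingers move at their own pace and stop on an object; the grip force is fixed at half the most. Time passes only in rows, so rows that do not move let the fingers close. It gives the time, the measured TCP pose, the force, the opening and the grip force at its end, in the units of the state.
- monitor.sense(): the state, without advancing time (a new reading comes with each control period).
- cams.capture(name): name is "scene" or "side" or "wrist"; returns a dict with "color" (384x512x3 uint8, red, green, blue), "range_z" (384x512 float32, m along the optical axis (not along the pixel's ray), 0 where there is no reading), "vertical_fov" (degrees; the focal length in pixels is half the picture's height over the tangent of half this angle, whatever the lens; pixels are square), "cx", "cy" (the principal point, pixels), "dist" ([k1, k2, p1, p2, k3] as OpenCV has them; the pictures are not rectified), "extrinsics" (4x4, takes a point from camera to world coordinates). Camera axes: x right, y down, z forward; pixel columns grow to the right and rows downward; lengths in m; the calibration is good to about 2 mm. A picture is of the moment at which its call begins.
- ticket.finish_job(): hands the job in; it is judged then, once.
The state is a dict: "time_s": time; "joints": joint angles; "joint_velocities": joint speeds; "effort": joint torques, N m; "tcp_pos": TCP position; "ee_rot": TCP orientation; "wrist_force": force on the tool from outside, world axes, zero at the start; "moment": the same for the moment, N m; "gripper_width": opening from 0.0 (shut) to 1.0 (fully open); "gripper_force": force on a finger pad.
Only numpy, scipy, OpenCV 4.12 (cv2) and the standard library are available. Lean on these libraries where they do the work, as an engineer would, in place of code of your own. Each camera call takes 0.05 s, during which the arm holds its last target. There are 200 camera calls.

## Working session

There is one attempt and no reset: what is moved stays moved. The work goes in short steps, Python scripts to look and compute and a tool call to move; the robot and the scene stay as the last step left them, time stands still between calls to the robot, and variables do not carry over. Pictures are saved under pics/ and viewed, at most 10 in all, crops included, and the job is handed in when it is done.

Besides the shell and the picture viewer there is one more tool, called after "Request:" as name(argument=value, ...), one argument or row to a line, values as JSON. drive_tool: Moves the arm, as the interface text tells. Its arguments: {"type":"object","properties":{"moves":{"type":"array","items":{"type":"object","properties":{"delta_pos":{"type":"array","items":{"type":"number"}},"turn":{"type":"number"},"claw":{"type":"number"}}}}},"required":["moves"]}

```bash
mkdir -p pics; cat > h.py <<'E'
import numpy as np, cv2
from station import monitor, cams, ticket
def cap(n):
    c=cams.capture(n); np.savez(f'{n}.npz',**{k:np.array(v) for k,v in c.items()}); return c
def K(c):
    f=c['color'].shape[0]/2/np.tan(np.radians(float(c['vertical_fov']))/2)
    return np.array([[f,0,float(c['cx'])],[0,f,float(c['cy'])],[0,0,1]])
def ray(c,px):
    p=cv2.undistortPoints(np.array(px,float).reshape(-1,1,2),K(c),np.array(c['dist'],float))[:,0]
    E=np.array(c['extrinsics']); d=np.c_[p,np.ones(len(p))]@E[:3,:3].T
    return E[:3,3],d
def onz(c,px,z):
    o,d=ray(c,px); return o+d*((z-o[2])/d[:,2])[:,None]
def cloud(c):
    h,w=c['range_z'].shape; v,u=np.mgrid[:h,:w]
    o,d=ray(c,np.stack([u.ravel(),v.ravel()],1)); return (o+d*c['range_z'].reshape(-1,1)).reshape(h,w,3)
def save(c,n): cv2.imwrite(f'pics/{n}.png',c['color'][:,:,::-1])
E
python3 - <<'E'
from h import *
a=cap('scene');b=cap('side')
print(a['extrinsics'],b['extrinsics'],a['vertical_fov'],a['dist'])
im=np.vstack([a['color'],b['color']])
cv2.imwrite('pics/scene.png',cv2.resize(a['color'],(800,600))[:,:,::-1])
w=cap('wrist');cv2.imwrite('pics/sw.png',np.hstack([cv2.resize(b['color'],(400,300)),cv2.resize(w['color'],(400,300))])[:,:,::-1])
E
```

```text
[[ 0.67266149 -0.58617038  0.45158699  0.17234057]
 [-0.73977407 -0.51941807  0.42771391 -0.43686158]
 [-0.01615078 -0.62177902 -0.78302618  0.8630757 ]
 [ 0.          0.          0.          1.        ]] [[ 0.93458138 -0.19646665  0.29657799  0.26481784]
 [-0.35504963 -0.56738256  0.74297833 -0.83682364]
 [ 0.02230272 -0.79967361 -0.60002058  0.76828917]
 [ 0.          0.          0.          1.        ]] 57.23614528879832 [-0.09366837  0.          0.          0.          0.        ]
```

View pics/scene.png

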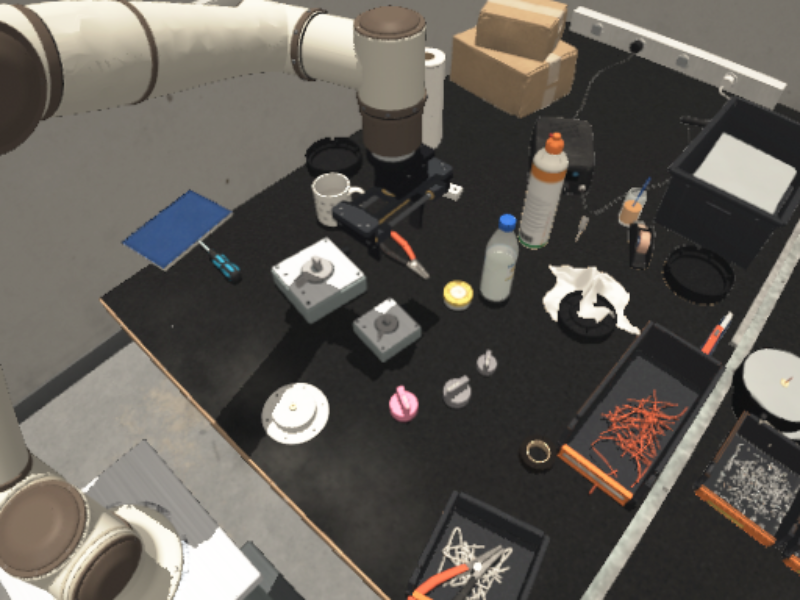

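View pics/sw.png

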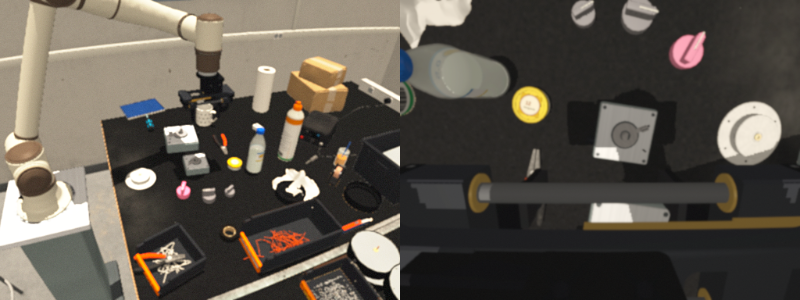

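The scene shows two box units, at (319,278) and a smaller one at (387,328). It also shows three knobs: pink (403,404), grey (457,390) and a smaller grey (487,362). The large unit and the larger grey knob fit the description. I'll confirm both in an enlarged crop and measure them.

```bash
python3 - <<'E'
from h import *
a=dict(np.load('scene.npz')); s=512/800
P=cloud(a); 
def reg(u,v,r):
    m=np.zeros(P.shape[:2],bool); u=int(u*s);v=int(v*s);m[v-r:v+r,u-r:u+r]=1;return m
for n,u,v,r in [('big',319,278,35),('small',387,328,28),('kA',457,390,14),('kB',487,362,12)]:
    m=reg(u,v,r)&(P[...,2]>0.008)&(a['range_z']>0); q=P[m]
    h,e=np.histogram(q[:,2],bins=np.arange(0,.11,.004)); print(n,dict(zip(np.round(e[:-1],3),h)))
    if n in('big','small'):
        zt=.05 if n=='big' else e[np.argmax(h)]
        q2=q[abs(q[:,2]-zt)<.004]; print(cv2.minAreaRect(q2[:,:2].astype(np.float32)*1000))
    else: print(q.mean(0),np.ptp(q,0), cv2.minAreaRect(q[:,:2].astype(np.float32)*1000))
im=a['color'][:,:,::-1]
c1=cv2.resize(im[145:210,165:240],(450,390),interpolation=cv2.INTER_CUBIC)
c2=cv2.resize(im[215:280,245:320],(450,390),interpolation=cv2.INTER_CUBIC)
cv2.imwrite('pics/crop1.png',cv2.resize(np.hstack([c1,c2]),(800,347)))
E
```

```text
big {np.float64(0.0): np.int64(0), np.float64(0.004): np.int64(0), np.float64(0.008): np.int64(49), np.float64(0.012): np.int64(45), np.float64(0.016): np.int64(50), np.float64(0.02): np.int64(52), np.float64(0.024): np.int64(59), np.float64(0.028): np.int64(89), np.float64(0.032): np.int64(143), np.float64(0.036): np.int64(68), np.float64(0.04): np.int64(113), np.float64(0.044): np.int64(225), np.float64(0.048): np.int64(832), np.float64(0.052): np.int64(87), np.float64(0.056): np.int64(143), np.float64(0.06): np.int64(29), np.float64(0.064): np.int64(9), np.float64(0.068): np.int64(9), np.float64(0.072): np.int64(21), np.float64(0.076): np.int64(5), np.float64(0.08): np.int64(6), np.float64(0.084): np.int64(11), np.float64(0.088): np.int64(0), np.float64(0.092): np.int64(0), np.float64(0.096): np.int64(0), np.float64(0.1): np.int64(0), np.float64(0.104): np.int64(0)}
((581.5974731445312, 174.60781860351562), (133.21458435058594, 130.40847778320312), 81.0224380493164)
small {np.float64(0.0): np.int64(0), np.float64(0.004): np.int64(0), np.float64(0.008): np.int64(41), np.float64(0.0
[... 2242 characters left out ...]
4): np.int64(0), np.float64(0.044): np.int64(0), np.float64(0.048): np.int64(1), np.float64(0.052): np.int64(0), np.float64(0.056): np.int64(0), np.float64(0.06): np.int64(0), np.float64(0.064): np.int64(0), np.float64(0.068): np.int64(0), np.float64(0.072): np.int64(0), np.float64(0.076): np.int64(0), np.float64(0.08): np.int64(0), np.float64(0.084): np.int64(0), np.float64(0.088): np.int64(0), np.float64(0.092): np.int64(0), np.float64(0.096): np.int64(0), np.float64(0.1): np.int64(0), np.float64(0.104): np.int64(0)}
[ 0.64948269 -0.19293784  0.02055527] [0.08199266 0.03441234 0.04089523] ((630.5848999023438, -199.26023864746094), (78.79096984863281, 34.20698165893555), 18.690244674682617)
```

View pics/crop1.png

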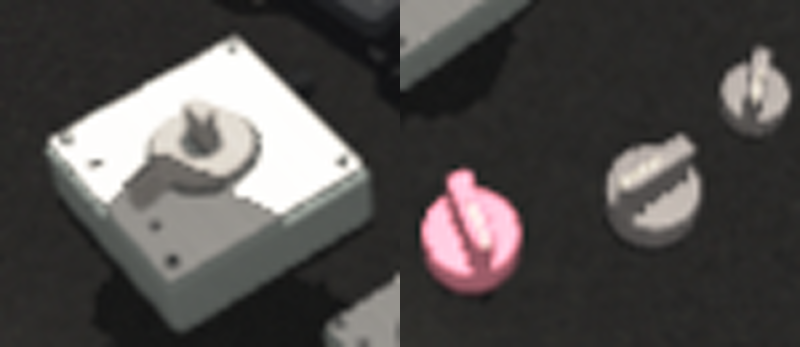

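Crop: the left unit is the 140 mm one, with its dot at (155,225), its line at (97,162) and the lug at about (140,180). The middle grey knob is 48 mm high and is the larger of the greys, so it is the one meant. Next I'll check where the wrist camera sits.

```bash
python3 - <<'E'
from h import *
a=dict(np.load('wrist.npz')); print(a['extrinsics'].round(3),a['vertical_fov'],a['dist'])
s=monitor.sense();print(s)
print(onz(a,[(256,170)],.05))
E
```

```text
[[-1.     0.001 -0.001  0.625]
 [ 0.     0.97   0.241 -0.066]
 [ 0.002  0.241 -0.97   0.384]
 [ 0.     0.     0.     1.   ]] 68.93767249433023 [-0.03925514  0.          0.          0.          0.        ]
{'time_s': 0.15, 'joints': array([ 1.48170608e+01,  2.20813514e+01,  3.99130098e-01, -2.20518477e-02,
       -6.84135111e+01, -1.48162294e+01]), 'joint_velocities': array([ 0.06806103, -0.13030586,  0.24051607,  0.13189567,  0.00604835,
       -0.02659308]), 'effort': array([ 3.86667998e-04, -3.91052306e+01,  1.87588084e+01,  4.22235444e+00,
        1.23758311e-02, -1.38926293e-04]), 'tcp_pos': array([6.24541291e-01, 2.67949244e-05, 2.21708899e-01]), 'ee_rot': array([[-1.27316502e-04, -9.99998535e-01, -1.70678273e-03],
       [-9.99999989e-01,  1.27455452e-04, -8.13019617e-05],
       [ 8.15193814e-05,  1.70677236e-03, -9.99998540e-01]]), 'wrist_force': array([ 0.24040862, -0.71153598,  0.35450593]), 'moment': array([-0.03925962,  0.0512576 ,  0.01132181]), 'gripper_force': 0.0, 'gripper_width': 1.0035248692257595}
[[ 0.62847238 -0.01070972  0.05      ]]
```

Request:
drive_tool(
  moves=[
    {"delta_pos":[-40,11,0],"turn":0},
    {"delta_pos":[-40,11,0],"turn":0},
    {"delta_pos":[-40,11,0],"turn":0},
    {"delta_pos":[-40,11,0],"turn":0},
    {"delta_pos":[0,0,0]},
  ],
)

```text
invalid input
```

```bash
python3 - <<'E'
from h import *
a=cap('wrist'); cv2.imwrite('pics/w1.png',cv2.resize(a['color'][:300],(800,469))[:,:,::-1])
b=cap('scene'); print(monitor.sense()['tcp_pos'])
E
```

```text
[6.24737391e-01 3.40110068e-05 2.22042972e-01]
```

View pics/w1.png

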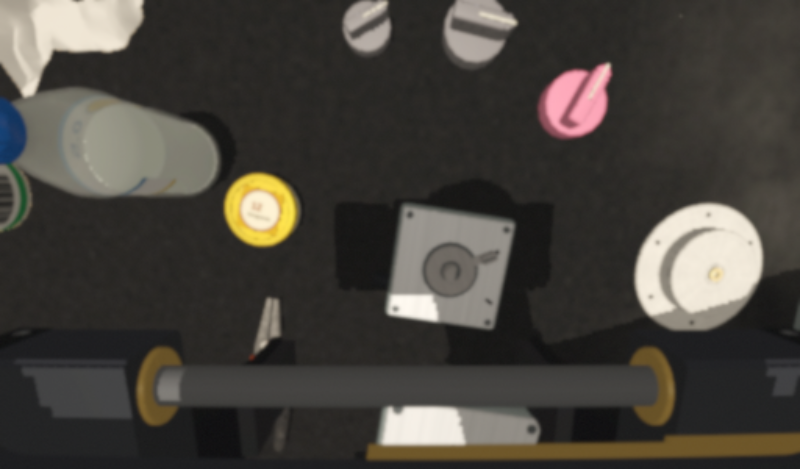

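The move was refused because the rows need every field, so the view is unchanged. The target knob is at (475,30), and its pale nose points right to (517,22), which is world -x. I'll send the move again with claw included.

Request:
drive_tool(
  moves=[
    {"delta_pos":[-40,11,0],"turn":0,"claw":1},
    {"delta_pos":[-40,11,0],"turn":0,"claw":1},
    {"delta_pos":[-40,11,0],"turn":0,"claw":1},
    {"delta_pos":[-40,11,0],"turn":0,"claw":1},
    {"delta_pos":[0,0,0],"turn":0,"claw":1},
  ],
)

```text
time_s: 0.88
tcp_pos: [0.5803, 0.1624, 0.2225]
ee_rot: [[0.004, -1.0, -0.0], [-1.0, -0.004, 0.0], [-0.0, 0.0, -1.0]]
wrist_force: [0.1, 0.5, -0.1]
gripper_width: 1.002
gripper_force: 0.0
```

```bash
python3 - <<'E'
from h import *
a=cap('wrist'); cv2.imwrite('pics/w2.png',cv2.resize(a['color'][60:260,140:400],(780,600),interpolation=cv2.INTER_CUBIC)[:,:,::-1])
b=cap('scene'); print(monitor.sense()['tcp_pos'])
P=cloud(a); u0=(P[...,2]>.046)&(P[...,2]<.054)&(a['range_z']>0)&(P[...,0]>.45)&(P[...,0]<.70)&(P[...,1]>.06)&(P[...,1]<.28)
q=P[u0]; r=cv2.minAreaRect(q[:,:2].astype(np.float32)*1000);print('wrist',r)
P=cloud(b); u0=(P[...,2]>.046)&(P[...,2]<.054)&(b['range_z']>0)&(P[...,0]>.45)&(P[...,0]<.70)&(P[...,1]>.06)&(P[...,1]<.28)
q=P[u0]; r=cv2.minAreaRect(q[:,:2].astype(np.float32)*1000);print('scene',r)
E
```

```text
[0.58081761 0.16019575 0.22241613]
wrist ((583.3470458984375, 176.88748168945312), (131.92654418945312, 132.35455322265625), 80.65018463134766)
scene ((581.5877685546875, 175.15011596679688), (134.10890197753906, 130.81500244140625), 81.44400024414062)
```

View pics/w2.png

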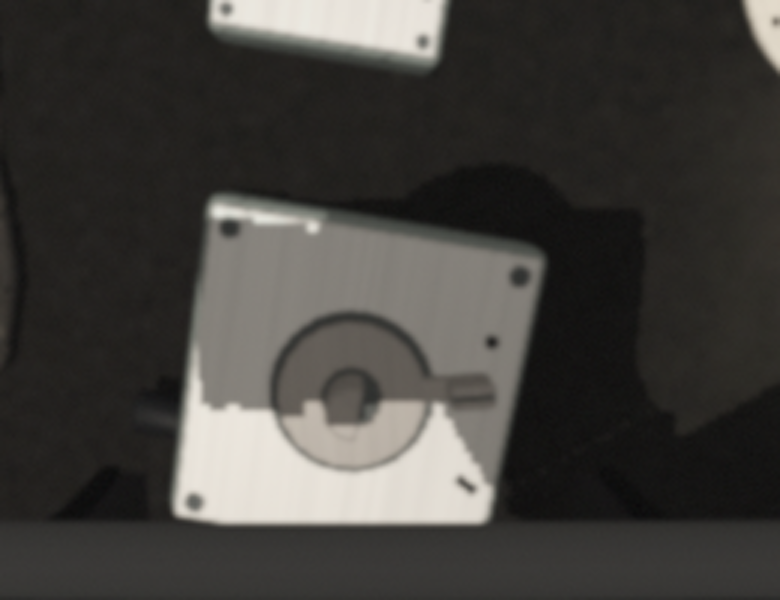

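The wrist view shows the spindle and collar at about (351,390) in the crop, the lug at (470,388), the dot at (491,342) and the line at (466,485). The front of the box faces image right (world -x), and the lug sits partway between dot and line. Now I'll compute the geometry.

```bash
python3 - <<'E'
from h import *
a=dict(np.load('wrist.npz'));print(monitor.sense()['joints'].round(1))
f=lambda u,v,z:onz(a,[(u/3+140-1/3,v/3+60-1/3)],z)[0]
ring=f(352,390,.058); print('ring',ring)
print('screwmid',(f(519,276,.05)+f(195,502,.05))/2)
d=f(491,342,.05);l=f(466,485,.05);print('dot',d,'line',l)
for n,p in(('dot',d),('line',l),('lugtop',f(471,384,.074))):
    v=p-ring;print(n,p,np.hypot(*v[:2]),np.degrees(np.arctan2(v[1],v[0]))%360)
P=cloud(a);m=(a['range_z']>0)&(P[...,2]>.069)&(P[...,2]<.079)&(np.hypot(P[...,0]-.58,P[...,1]-.175)<.065)&(np.hypot(P[...,0]-.58,P[...,1]-.175)>.033)
q=P[m];print('lugcloud',len(q),q.mean(0),cv2.minAreaRect(q[:,:2].astype(np.float32)*1000))
m=(a['range_z']>0)&(P[...,2]>.082)&(P[...,2]<.09)&(np.hypot(P[...,0]-.58,P[...,1]-.175)<.02)
q=P[m];print('spin',len(q),q.mean(0),q.min(0),q.max(0),cv2.minAreaRect(q[:,:2].astype(np.float32)*1000))
E
```

```text
[ 30.8  19.9  -2.9   0.  -67.3 -30.8]
ring [0.58335236 0.17442357 0.058     ]
screwmid [0.58358947 0.17749968 0.05      ]
dot [0.52710694 0.15612034 0.05      ] line [0.53512484 0.21745368 0.05      ]
dot [0.52710694 0.15612034 0.05      ] 0.05914858114881581 198.02578458523902
line [0.53512484 0.21745368 0.05      ] 0.06463345899225365 138.2596528485215
lugtop [0.53792175 0.16809663 0.074     ] 0.0458690549615445 187.92835399227857
lugcloud 143 [0.53680392 0.17266848 0.07411763] ((536.736572265625, 173.0595703125), (17.30631446838379, 10.050990104675293), 4.322451114654541)
spin 177 [0.58599388 0.17604721 0.08620261] [0.57981457 0.1670311  0.08237987] [0.59315883 0.18732257 0.0885837 ] ((586.8114013671875, 176.73789978027344), (20.365846633911133, 12.953795433044434), 80.36900329589844)
```

Request:
drive_tool(
  moves=[
    {"delta_pos":[-13,44,0],"turn":0,"claw":0.5},
    {"delta_pos":[0,0,0],"turn":-0.185,"claw":0.5},
    {"delta_pos":[0,0,0],"turn":-0.185,"claw":0.5},
    {"delta_pos":[0,0,0],"turn":-0.185,"claw":0.5},
    {"delta_pos":[0,0,0],"turn":-0.185,"claw":0.5},
    {"delta_pos":[0,0,0],"turn":-0.185,"claw":0.5},
    {"delta_pos":[0,0,0],"turn":-0.185,"claw":0.5},
    {"delta_pos":[0,0,20],"turn":-0.185,"claw":0.5},
    {"delta_pos":[0,0,40],"turn":-0.185,"claw":0.5},
    {"delta_pos":[0,0,40],"turn":-0.18,"claw":0.5},
    {"delta_pos":[0,0,25],"turn":0,"claw":0.5},
    {"delta_pos":[0,0,0],"turn":0,"claw":0.5},
  ],
)

```text
time_s: 2.48
tcp_pos: [0.536, 0.1711, 0.0956]
ee_rot: [[0.996, 0.087, -0.004], [0.087, -0.996, -0.003], [-0.005, 0.002, -1.0]]
wrist_force: [0.8, -0.4, 0.4]
gripper_width: 0.502
gripper_force: 0.0
```

Request:
drive_tool(
  moves=[
    {"delta_pos":[0.5,-2,20],"turn":0,"claw":0.5},
    {"delta_pos":[0,0,21],"turn":0,"claw":0.5},
    {"delta_pos":[0,0,0],"turn":0,"claw":0.1},
    {"delta_pos":[0,0,0],"turn":0,"claw":0},
    {"delta_pos":[0,0,0],"turn":0,"claw":0},
    {"delta_pos":[0,0,0],"turn":0,"claw":0},
  ],
)

```text
time_s: 3.22
tcp_pos: [0.5377, 0.1752, 0.0574]
ee_rot: [[0.996, 0.089, 0.001], [0.089, -0.996, 0.001], [0.001, -0.0, -1.0]]
wrist_force: [0.4, -2.7, 2.8]
gripper_width: 0.132
gripper_force: 1.3
```

Request:
drive_tool(
  moves=[
    {"delta_pos":[0,0,0],"turn":0,"claw":0},
    {"delta_pos":[0.3,-4.7,0],"turn":0.1,"claw":0},
    {"delta_pos":[0.3,-4.7,0],"turn":0.1,"claw":0},
    {"delta_pos":[0.3,-4.7,0],"turn":0.1,"claw":0},
    {"delta_pos":[0.3,-4.7,0],"turn":0.1,"claw":0},
    {"delta_pos":[0.3,-4.7,0],"turn":0.1,"claw":0},
    {"delta_pos":[0.3,-4.7,0],"turn":0.1,"claw":0},
    {"delta_pos":[0.3,-4.7,0],"turn":0.1,"claw":0},
    {"delta_pos":[0,0,0],"turn":0,"claw":0},
    {"delta_pos":[0,0,0],"turn":0,"claw":0},
  ],
)

```text
time_s: 4.47
tcp_pos: [0.5465, 0.2048, 0.0574]
ee_rot: [[0.819, -0.574, 0.0], [-0.574, -0.819, -0.002], [0.001, 0.001, -1.0]]
wrist_force: [1.6, -5.8, 4.2]
gripper_width: 0.114
gripper_force: 29.9
```

Request:
drive_tool(
  moves=[
    {"delta_pos":[0.2,-3,0],"turn":0.06,"claw":0},
    {"delta_pos":[0.0,-2,0],"turn":0.03,"claw":0},
    {"delta_pos":[0,0,0],"turn":0,"claw":0},
    {"delta_pos":[0,0,0],"turn":0,"claw":0},
  ],
)

```text
time_s: 4.97
tcp_pos: [0.548, 0.2067, 0.0573]
ee_rot: [[0.765, -0.644, -0.004], [-0.644, -0.765, -0.006], [0.001, 0.007, -1.0]]
wrist_force: [-1.1, -10.5, 7.9]
gripper_width: 0.109
gripper_force: 30.2
```

Request:
drive_tool(
  moves=[
    {"delta_pos":[0,0,0],"turn":0,"claw":0.5},
    {"delta_pos":[0,0,0],"turn":0,"claw":0.5},
    {"delta_pos":[0,0,-20],"turn":0,"claw":0.5},
    {"delta_pos":[0,0,-45],"turn":0,"claw":0.5},
    {"delta_pos":[0,0,-50],"turn":0,"claw":0.5},
    {"delta_pos":[-30,0,-50],"turn":0,"claw":0.5},
    {"delta_pos":[-20,0,0],"turn":0,"claw":0.5},
    {"delta_pos":[0,0,0],"turn":0,"claw":0.5},
  ],
)

```text
time_s: 5.98
tcp_pos: [0.5098, 0.2435, 0.2215]
ee_rot: [[0.766, -0.643, -0.0], [-0.643, -0.766, 0.001], [-0.001, -0.001, -1.0]]
wrist_force: [0.2, -0.2, -0.4]
gripper_width: 0.502
gripper_force: 0.0
```

```bash
python3 - <<'E'
from h import *
a=cap('wrist');P=cloud(a); ok=a['range_z']>0; C=np.array([.5835,.1773])
r=np.hypot(*(P[...,:2]-C).transpose(2,0,1))
R=lambda q:cv2.minAreaRect(q[:,:2].astype(np.float32)*1000)
q=P[ok&(r>.033)&(r<.065)&(abs(P[...,2]-.074)<.005)];print('lug',len(q),R(q))
if len(q): v=np.array(R(q)[0])/1000-C;print(np.hypot(*v),np.degrees(np.arctan2(v[1],v[0]))%360)
q=P[ok&(r<.02)&(abs(P[...,2]-.086)<.004)];print('spin',len(q),q[:,2].mean(),R(q))
q=P[ok&(abs(P[...,2]-.05)<.004)&(r<.11)];print('plate',R(q))
b=cap('scene');P=cloud(b);ok=b['range_z']>0
m=ok&(abs(P[...,0]-.575)<.06)&(abs(P[...,1]+.19)<.06)&(abs(P[...,2]-.048)<.005);q=P[m];print('bar',len(q),q.mean(0),R(q))
m=ok&(abs(P[...,0]-.575)<.06)&(abs(P[...,1]+.19)<.06)&(P[...,2]>.018)&(P[...,2]<.026);q=P[m];print('skirt',R(q))
cv2.imwrite('pics/w3.png',a['color'][:,:,::-1])
E
```

```text
lug 150 ((547.2367553710938, 206.83340454101562), (8.781132698059082, 17.28573226928711), 49.958892822265625)
0.0467679900658472 140.84004155519705
spin 226 0.08636497746944781 ((586.6145629882812, 176.5281219482422), (19.933334350585938, 13.19247817993164), 80.6281967163086)
plate ((584.0350952148438, 177.1339111328125), (132.67733764648438, 132.8075714111328), 80.74819946289062)
bar 70 [ 0.56966836 -0.18776984  0.04789032] ((569.4701538085938, -187.17514038085938), (12.899426460266113, 40.08606719970703), 80.1880874633789)
skirt ((568.4380493164062, -187.98861694335938), (44.39189910888672, 46.27920913696289), 7.750496864318848)
```

Request:
drive_tool(
  moves=[
    {"delta_pos":[35,33.5,0],"turn":0,"claw":0.5},
    {"delta_pos":[35,33.5,0],"turn":0,"claw":0.5},
    {"delta_pos":[35,33.5,0],"turn":0,"claw":0.5},
    {"delta_pos":[35,33.5,0],"turn":0,"claw":0.5},
    {"delta_pos":[35,33.5,0],"turn":0,"claw":0.5},
    {"delta_pos":[35,33.5,0],"turn":0,"claw":0.5},
    {"delta_pos":[35,33.5,0],"turn":0,"claw":0.5},
    {"delta_pos":[35,33.5,10],"turn":0,"claw":0.5},
    {"delta_pos":[35,33.5,10],"turn":-0.175,"claw":0.5},
    {"delta_pos":[0,0,0],"turn":-0.175,"claw":0.5},
    {"delta_pos":[0,0,0],"turn":-0.175,"claw":0.5},
    {"delta_pos":[0,0,0],"turn":0,"claw":0.5},
  ],
)

```text
time_s: 7.58
tcp_pos: [0.5569, -0.192, 0.2]
ee_rot: [[0.984, -0.178, -0.003], [-0.178, -0.984, 0.0], [-0.003, 0.0, -1.0]]
wrist_force: [0.1, 1.1, -0.1]
gripper_width: 0.502
gripper_force: 0.0
```

```bash
cat > kn.py <<'E'
from h import *
a=cap('wrist');s=monitor.sense();t=s['tcp_pos'];print(t.round(4),s['joints'].round(1),np.degrees(np.arctan2(s['ee_rot'][1,0],s['ee_rot'][0,0])))
P=cloud(a); ok=(a['range_z']>0)&(np.hypot(P[...,0]-.57,P[...,1]+.188)<.06)
R=lambda q:cv2.minAreaRect(q[:,:2].astype(np.float32)*1000)
q=P[ok&(abs(P[...,2]-.048)<.004)];print('bar',len(q),R(q))
q2=P[ok&(P[...,2]>.016)&(P[...,2]<.027)];print('skirt',R(q2),cv2.minEnclosingCircle(q2[:,:2].astype(np.float32)*1000))
cv2.imwrite('pics/w4.png',cv2.resize(a['color'],(800,600))[:,:,::-1])
E
python3 kn.py
```

```text
[ 0.557  -0.1918  0.2003] [ -3.3  19.6  -6.6  -0.  -63.9  83. ] -10.290775840888065
bar 379 ((570.1010131835938, -186.98875427246094), (11.950257301330566, 43.468231201171875), 77.26515197753906)
skirt ((572.6281127929688, -187.35035705566406), (46.81688690185547, 45.82610321044922), 79.5653076171875) ((571.9821166992188, -187.470947265625), 23.811140060424805)
```

View pics/w4.png

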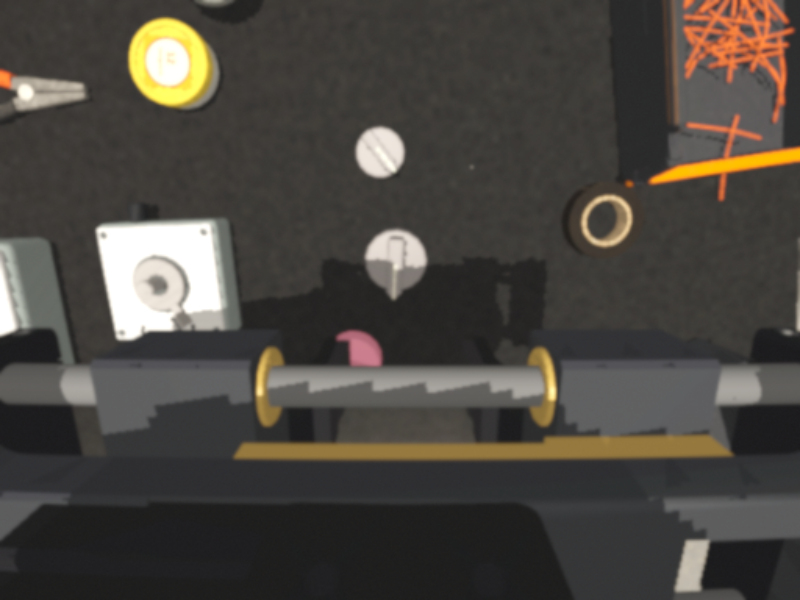

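The bar is seen end-on at (395,262), with its nose at (394,298) pointing to tool -x. Knob yaw is about -12.7° and its axis is at (572.5,-187.5) mm.

Request:
drive_tool(
  moves=[
    {"delta_pos":[14.5,-7,0],"turn":0.042,"claw":0.4},
    {"delta_pos":[0,0,40],"turn":0,"claw":0.4},
    {"delta_pos":[0,0,45],"turn":0,"claw":0.4},
    {"delta_pos":[0,0,45],"turn":0,"claw":0.4},
    {"delta_pos":[0,0,15],"turn":0,"claw":0.4},
    {"delta_pos":[0,0,0],"turn":0,"claw":0.4},
    {"delta_pos":[0,0,0],"turn":0,"claw":0.4},
  ],
)

```text
time_s: 8.5
tcp_pos: [0.5744, -0.1871, 0.0585]
ee_rot: [[0.976, -0.216, 0.004], [-0.216, -0.976, -0.001], [0.004, -0.0, -1.0]]
wrist_force: [-0.2, -0.5, 0.6]
gripper_width: 0.4
gripper_force: 0.0
```

Request:
drive_tool(
  moves=[
    {"delta_pos":[-1.8,0,15],"turn":0,"claw":0.4},
    {"delta_pos":[0,0,15],"turn":0,"claw":0.4},
    {"delta_pos":[0,0,0],"turn":0,"claw":0.4},
    {"delta_pos":[0,0,0],"turn":0,"claw":0.1},
    {"delta_pos":[0,0,0],"turn":0,"claw":0},
    {"delta_pos":[0,0,0],"turn":0,"claw":0},
    {"delta_pos":[0,0,0],"turn":0,"claw":0},
    {"delta_pos":[0,0,0],"turn":0,"claw":0},
  ],
)

```text
time_s: 9.5
tcp_pos: [0.5713, -0.1865, 0.0269]
ee_rot: [[0.976, -0.216, 0.001], [-0.216, -0.976, -0.0], [0.001, -0.0, -1.0]]
wrist_force: [0.2, -0.4, 1.1]
gripper_width: 0.137
gripper_force: 30.0
```

Request:
drive_tool(
  moves=[
    {"delta_pos":[0,0,-40],"turn":0,"claw":0},
    {"delta_pos":[0,0,-50],"turn":0,"claw":0},
    {"delta_pos":[0,0,-40],"turn":0,"claw":0},
    {"delta_pos":[-8.5,-44.7,0],"turn":0,"claw":0},
    {"delta_pos":[-8.5,-44.7,0],"turn":0,"claw":0},
    {"delta_pos":[-8.5,-44.7,0],"turn":0,"claw":0},
    {"delta_pos":[-8.5,-44.7,0],"turn":0,"claw":0},
    {"delta_pos":[-8.5,-44.7,0],"turn":0,"claw":0},
    {"delta_pos":[-8.5,-44.7,0],"turn":0,"claw":0},
    {"delta_pos":[-8.5,-44.7,0],"turn":0,"claw":0},
    {"delta_pos":[-8.5,-44.7,0],"turn":-0.055,"claw":0},
    {"delta_pos":[0,0,0],"turn":0,"claw":0},
  ],
)

```text
time_s: 11.0
tcp_pos: [0.5817, 0.1802, 0.1561]
ee_rot: [[0.987, -0.158, -0.0], [-0.158, -0.987, 0.0], [-0.0, -0.0, -1.0]]
wrist_force: [-0.4, -0.2, -1.5]
gripper_width: 0.134
gripper_force: 30.0
```

```bash
python3 - <<'E'
from h import *
s=monitor.sense();t=s['tcp_pos'];print(t.round(4),np.degrees(np.arctan2(s['ee_rot'][1,0],s['ee_rot'][0,0])))
ims=[]
for n in('scene','side'):
    a=cap(n);P=cloud(a);ok=(a['range_z']>0)&(np.hypot(P[...,0]-t[0],P[...,1]-t[1])<.035)&(P[...,2]>t[2]-.033)&(P[...,2]<t[2]-.002)
    q=P[ok];print(n,len(q),q[:,2].min(),q.min(0),q.max(0))
    E=np.linalg.inv(a['extrinsics']);p=cv2.projectPoints(t.reshape(1,3)-[[0,0,.02]],cv2.Rodrigues(E[:3,:3])[0],E[:3,3],K(a),np.array(a['dist'],float))[0][0,0].astype(int)
    print(p);x,y=p;ims.append(cv2.resize(a['color'][y-40:y+50,x-60:x+60],(400,300),interpolation=cv2.INTER_CUBIC))
cv2.imwrite('pics/held.png',np.hstack(ims)[:,:,::-1])
E
```

```text
[0.5817 0.1802 0.1561] -9.100086841800401
scene 113 0.12868690763555024 [0.55755865 0.15277409 0.12868691] [0.59959604 0.18596192 0.15390323]
[197 152]
side 116 0.12950116464112515 [0.55797268 0.15255564 0.12950116] [0.60495074 0.18621942 0.15401828]
[229 149]
```

View pics/held.png

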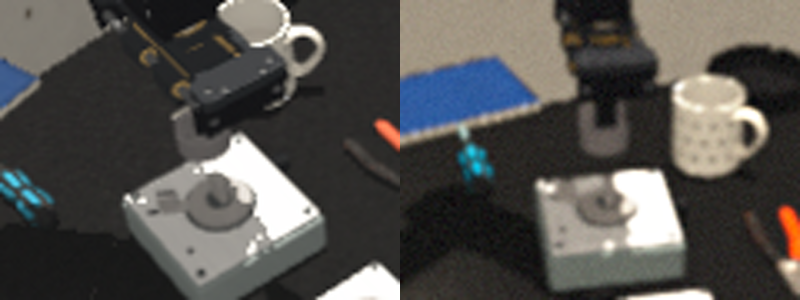

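The views show the knob held upright above the box and slightly off the spindle. I'll fit the skirt circle to get its centre.

```bash
python3 - <<'E'
from h import *
from scipy.optimize import least_squares
t=monitor.sense()['tcp_pos']
for n in('scene','side'):
    a=dict(np.load(n+'.npz'));P=cloud(a);ok=(a['range_z']>0)&(np.hypot(P[...,0]-t[0],P[...,1]-t[1])<.035)&(P[...,2]>t[2]-.025)&(P[...,2]<t[2]-.008)
    q=P[ok];f=least_squares(lambda c:np.hypot(q[:,0]-c[0],q[:,1]-c[1])-.024,t[:2],loss='soft_l1',f_scale=.001);print(n,len(q),f.x,np.abs(f.fun).mean())
    m=(a['range_z']>0)&(abs(P[...,2]-.05)<.004)&(np.hypot(P[...,0]-.5835,P[...,1]-.177)<.11);print(cv2.minAreaRect(P[m][:,:2].astype(np.float32)*1000))
E
```

```text
scene 69 [0.58240743 0.17825032] 0.0009342972396165363
((582.0264282226562, 174.77615356445312), (133.77664184570312, 130.57400512695312), 81.21698760986328)
side 67 [0.58182546 0.1785844 ] 0.0009965306902081357
((583.4974975585938, 174.80087280273438), (137.9573211669922, 132.93804931640625), 80.63944244384766)
```

Request:
drive_tool(
  moves=[
    {"delta_pos":[1.1,3.0,15],"turn":-0.004,"claw":0},
    {"delta_pos":[0,0,12],"turn":0,"claw":0},
    {"delta_pos":[0,0,10],"turn":0,"claw":0},
    {"delta_pos":[0,0,0],"turn":0,"claw":0},
    {"delta_pos":[0,0,0],"turn":0,"claw":0},
  ],
)

```text
time_s: 11.72
tcp_pos: [0.5829, 0.1742, 0.1198]
ee_rot: [[0.987, -0.158, 0.001], [-0.158, -0.987, 0.0], [0.001, -0.0, -1.0]]
wrist_force: [0.1, 0.4, -0.6]
gripper_width: 0.138
gripper_force: 30.0
```

Request:
drive_tool(
  moves=[
    {"delta_pos":[0,0,0],"turn":0,"claw":0},
    {"delta_pos":[0,0,0],"turn":0,"claw":0},
  ],
)

```text
time_s: 11.98
tcp_pos: [0.5827, 0.1744, 0.12]
ee_rot: [[0.987, -0.158, 0.001], [-0.158, -0.987, 0.0], [0.001, -0.001, -1.0]]
wrist_force: [-0.0, -0.4, -0.3]
gripper_width: 0.136
gripper_force: 30.0
```

```bash
python3 - <<'E'
from h import *
for i in range(3):
    a=cap('scene' if i%2==0 else 'side');print(monitor.sense()['tcp_pos'].round(4))
    from scipy.optimize import least_squares
    t=monitor.sense()['tcp_pos'];P=cloud(a);ok=(a['range_z']>0)&(np.hypot(P[...,0]-t[0],P[...,1]-t[1])<.035)&(P[...,2]>t[2]-.025)&(P[...,2]<t[2]-.008)
    q=P[ok];f=least_squares(lambda c:np.hypot(q[:,0]-c[0],q[:,1]-c[1])-.024,t[:2],loss='soft_l1',f_scale=.001);print(len(q),f.x)
E
```

```text
[0.5826 0.1744 0.1199]
60 [0.58275572 0.17374873]
[0.5826 0.1743 0.1198]
55 [0.58321653 0.17463763]
[0.5826 0.1743 0.1198]
61 [0.58231479 0.17398171]
```

Request:
drive_tool(
  moves=[
    {"delta_pos":[-0.8,-2.5,0],"turn":0,"claw":0},
    {"delta_pos":[0,0,0],"turn":0,"claw":0},
    {"delta_pos":[0,0,4],"turn":0,"claw":0},
    {"delta_pos":[0,0,4],"turn":0,"claw":0},
    {"delta_pos":[0,0,2],"turn":0,"claw":0},
    {"delta_pos":[0,0,0],"turn":0,"claw":0},
  ],
)

```text
time_s: 12.88
tcp_pos: [0.5827, 0.1771, 0.1094]
ee_rot: [[0.987, -0.158, 0.001], [-0.158, -0.987, 0.001], [0.001, -0.001, -1.0]]
wrist_force: [2.2, 0.6, -1.2]
gripper_width: 0.134
gripper_force: 30.0
```

Request:
drive_tool(
  moves=[
    {"delta_pos":[0.3,0,4],"turn":0,"claw":0},
    {"delta_pos":[0,0,4],"turn":0,"claw":0},
    {"delta_pos":[0,0,0],"turn":0,"claw":0},
  ],
)

```text
time_s: 13.25
tcp_pos: [0.5828, 0.1771, 0.1012]
ee_rot: [[0.987, -0.158, 0.001], [-0.158, -0.987, 0.001], [0.001, -0.001, -1.0]]
wrist_force: [2.6, 1.7, -2.6]
gripper_width: 0.134
gripper_force: 30.0
```

Request:
drive_tool(
  moves=[
    {"delta_pos":[0.3,0,3],"turn":0,"claw":0},
    {"delta_pos":[0,0,3],"turn":0,"claw":0},
    {"delta_pos":[0,0,0],"turn":0,"claw":0},
    {"delta_pos":[0,0,3],"turn":0,"claw":0},
    {"delta_pos":[0,0,0],"turn":0,"claw":0},
    {"delta_pos":[0,0,0],"turn":0,"claw":0},
  ],
)

```text
time_s: 14.0
tcp_pos: [0.583, 0.1769, 0.0932]
ee_rot: [[0.987, -0.158, 0.001], [-0.158, -0.987, 0.0], [0.001, -0.001, -1.0]]
wrist_force: [-0.4, 3.2, 4.2]
gripper_width: 0.136
gripper_force: 30.0
```

Now on the spring: z is 0.0932 m and the force is starting. I'll press on to the stop.

Request:
drive_tool(
  moves=[
    {"delta_pos":[0,0,2],"turn":0,"claw":0},
    {"delta_pos":[0,0,2],"turn":0,"claw":0},
    {"delta_pos":[0,0,2],"turn":0,"claw":0},
    {"delta_pos":[0,0,0],"turn":0,"claw":0},
    {"delta_pos":[0,0,0],"turn":0,"claw":0},
  ],
)

```text
time_s: 14.62
tcp_pos: [0.5832, 0.1769, 0.0888]
ee_rot: [[0.988, -0.157, 0.002], [-0.157, -0.988, 0.0], [0.002, -0.001, -1.0]]
wrist_force: [-3.3, 2.5, 12.5]
gripper_width: 0.134
gripper_force: 30.0
```

Request:
drive_tool(
  moves=[
    {"delta_pos":[0,0,1.5],"turn":0,"claw":0},
    {"delta_pos":[0,0,0],"turn":0,"claw":0},
    {"delta_pos":[0,0,0],"turn":0,"claw":0},
    {"delta_pos":[0,0,0],"turn":0,"claw":0},
  ],
)

```text
time_s: 15.12
tcp_pos: [0.5833, 0.177, 0.0887]
ee_rot: [[0.988, -0.157, 0.003], [-0.157, -0.988, 0.0], [0.002, -0.001, -1.0]]
wrist_force: [-5.2, 2.3, 19.1]
gripper_width: 0.133
gripper_force: 30.0
```

```bash
python3 - <<'E'
from h import *
from scipy.optimize import least_squares
t=monitor.sense()['tcp_pos']
for n in('scene','side'):
    a=cap(n);P=cloud(a);C=np.array([.5833,.1772]);r=np.hypot(P[...,0]-C[0],P[...,1]-C[1]);ok=(a['range_z']>0)
    q=P[ok&(r<.03)&(P[...,2]>.07)&(P[...,2]<.082)];f=least_squares(lambda c:np.hypot(q[:,0]-c[0],q[:,1]-c[1])-.024,C,loss='soft_l1',f_scale=.001)
    q2=P[ok&(r<.027)&(P[...,2]>.045)];print(n,len(q),f.x,np.sort(q[:,2])[:3])
    l=P[ok&(r>.036)&(r<.06)&(abs(P[...,2]-.074)<.004)]
    if len(l):v=l.mean(0)[:2]-C;print('lug',len(l),np.degrees(np.arctan2(v[1],v[0]))%360)
    h,e=np.histogram(q2[:,2],np.arange(.05,.1,.003));print(h)
print(monitor.sense())
E
```

```text
scene 44 [0.58332057 0.17592992] [0.07008151 0.0705385  0.07063455]
lug 18 145.48607302338246
[ 0  7 32  4  7  9  5 12 10  9 14  7  6  3  6  7]
side 43 [0.58417522 0.17611797] [0.07118095 0.07130505 0.07151603]
lug 12 142.61039988747478
[ 0  1 17 15  4  9  4 13  9  2 16 30  7  8 11 10]
{'time_s': 15.225, 'joints': array([ 32.1077205 ,  27.47622719, -11.76831242,   0.0823914 ,
       -50.62906459,  48.81878585]), 'joint_velocities': array([-0.00673921,  0.03848646, -0.02019597, -0.07945326,  0.00657927,
       -0.08921434]), 'effort': array([-2.32619271e+00, -2.99798298e+01,  1.12853506e+01,  2.62426078e+00,
        9.29668508e-01,  2.54864208e-03]), 'tcp_pos': array([0.5832837 , 0.17694603, 0.08865353]), 'ee_rot': array([[ 9.87627174e-01, -1.56800875e-01,  2.45989756e-03],
       [-1.56801907e-01, -9.87630046e-01,  2.31169938e-04],
       [ 2.39322109e-03, -6.14026340e-04, -9.99996948e-01]]), 'wrist_force': array([-4.21446551,  2.15718858, 18.21556133]), 'moment': array([ 0.73040081,  1.57114958, -0.0440423 ]), 'gripper_force': 29.99989092350006, 'gripper_width': 0.13845617452700493}
```

The stop is reached: z holds at 0.0887 m while the force rose to 18 N. The knob is still and seated, and the lug is at the line, so I'm handing the job in.

```bash
python3 -c "
from station import ticket
print(ticket.finish_job())"
```

```text
the job is handed in; nothing more can be done
None
```

The job is handed in at about 15 s of the 53 s allowed: the collar is turned to its locked line, and the grey knob is home on the D spindle and held down at its stop with about 18 N; the hand-in gave no verdict.

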